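# Find the latched mode key by touch and release it

## Task

One of the four identical mode keys on the grey control box has been left latched in, a few millimetres lower than the others. Tap each key lightly with the fingertips, one after the other from left to right, to find out which it is, without pushing in any key that is up; only after all four taps, press the latched key firmly so that it lets go and comes up level with the others. Leave the loose things round the box where they are.

Things in the scene. Friction and masses are not known exactly. Their poses are not given: they have to be found in the camera images.
- control_box: Grey bench control box, 110 mm deep (its x), 230 mm long (its y) and 46 mm high, fixed to the bench, turned up to about 0.35 rad. Origin: centre of its underside, on the bench. Its y axis runs along the key row to the left (as the robot sees it), its z axis is up. On its top a thin plate (52 x 186 mm, 1.5 mm proud) surrounds the keys.
- key_1_top (a point): Centre of the flat top of key 1, the leftmost of four identical black keys (32 mm along the box's x, 26 mm along its y, 44 mm from centre to centre, so 18 mm gaps), at box y = +66 mm. The top stands 60 mm above the bench when the key is up, 55 mm when it is latched in, 51 mm when pushed to its stop. It moves with the key.
- key_1 (a joint): Travel of key 1 straight down: 0 = up, 0.005 = latched in, 0.009 = stop (m). An up key starts to move at 2.5 N and takes 0.6 N more per mm. At the start exactly one of the four keys is latched in; it can be any of them. The latched key stands firm up to about 4 N; pressed on to a travel of about 0.0075 (some 6 N) or to the stop (8 N) it unlatches and springs up as the finger is withdrawn; let go earlier, it stays latched.
- key_2_top (a point): Centre of the flat top of key 2, the second from the left of four identical black keys (32 mm along the box's x, 26 mm along its y, 44 mm from centre to centre, so 18 mm gaps), at box y = +22 mm. The top stands 60 mm above the bench when the key is up, 55 mm when it is latched in, 51 mm when pushed to its stop. It moves with the key.
- key_2 (a joint): Travel of key 2 straight down: 0 = up, 0.005 = latched in, 0.009 = stop (m). An up key starts to move at 2.5 N and takes 0.6 N more per mm. Behaves as key 1.
- key_3_top (a point): Centre of the flat top of key 3, the third from the left of four identical black keys (32 mm along the box's x, 26 mm along its y, 44 mm from centre to centre, so 18 mm gaps), at box y = -22 mm. The top stands 60 mm above the bench when the key is up, 55 mm when it is latched in, 51 mm when pushed to its stop. It moves with the key.
- key_3 (a joint): Travel of key 3 straight down: 0 = up, 0.005 = latched in, 0.009 = stop (m). An up key starts to move at 2.5 N and takes 0.6 N more per mm. Behaves as key 1.
- key_4_top (a point): Centre of the flat top of key 4, the rightmost of four identical black keys (32 mm along the box's x, 26 mm along its y, 44 mm from centre to centre, so 18 mm gaps), at box y = -66 mm. The top stands 60 mm above the bench when the key is up, 55 mm when it is latched in, 51 mm when pushed to its stop. It moves with the key.
- key_4 (a joint): Travel of key 4 straight down: 0 = up, 0.005 = latched in, 0.009 = stop (m). An up key starts to move at 2.5 N and takes 0.6 N more per mm. Behaves as key 1.
- gel_pot: Loose small white pot with a screw cap, 48 mm diameter, 52 mm high, upright left of the box; origin under its centre. A bystander.
- bottle: Loose small brown bottle with a black cap, 38 mm diameter, 78 mm high, upright right of the box; origin under its centre. A bystander.
- eraser: Loose eraser, 21 x 45 x 12 mm, flat on the bench on the robot's side of the box; origin under its centre. A bystander.
- loupe: Loose folded loupe, 34 x 45 x 12 mm, flat on the bench on the robot's side of the box; origin under its centre. A bystander.

How it is judged:
On the way, in this order (a step that is already met when the one before it is completed fails the run):
1. key 1 (leftmost) is tapped with the fingers (contact force between the fingers and key_1 above 0.3 N), for 0.02 s.
2. key 2 (second from the left) is tapped with the fingers (contact force between the fingers and key_2 above 0.3 N), for 0.02 s.
3. key 3 (third from the left) is tapped with the fingers (contact force between the fingers and key_3 above 0.3 N), for 0.02 s.
4. key 4 (rightmost) is tapped with the fingers (contact force between the fingers and key_4 above 0.3 N), for 0.02 s.
5. after the taps, the latched key has been pressed and has come up: all four keys are up (value of joint each of key_1, key_2, key_3, key_4 below 0.0015 m), for 0.2 s.
At the end, for the whole second after the job is handed in: All four keys are up (travel under 1.5 mm) and at rest, and the pot, bottle, eraser and loupe lie still within 20 mm of where they were (all of step 5 and velocity of joint key_1 between -0.01 and 0.01 m/s and velocity of joint key_2 between -0.01 and 0.01 m/s and velocity of joint key_3 between -0.01 and 0.01 m/s and velocity of joint key_4 between -0.01 and 0.01 m/s and distance of each of gel_pot, bottle, eraser, loupe from where it was at the start of the episode below 0.02 m and linear speed of each of gel_pot, bottle, eraser, loupe below 0.02 m/s); the robot touches nothing.
It fails at once if a key that is up is pushed in more than 3.5 mm while the latched key is still in ((contact force between the fingers and key_1 above 0.3 N and value of joint key_1 above 0.0035 m and value of joint any of key_2, key_3, key_4 above 0.0035 m) or (contact force between the fingers and key_2 above 0.3 N and value of joint key_2 above 0.0035 m and value of joint any of key_1, key_3, key_4 above 0.0035 m) or (contact force between the fingers and key_3 above 0.3 N and value of joint key_3 above 0.0035 m and value of joint any of key_1, key_2, key_4 above 0.0035 m) or (contact force between the fingers and key_4 above 0.3 N and value of joint key_4 above 0.0035 m and value of joint any of key_1, key_2, key_3 above 0.0035 m)).
It fails at once if a loose thing beside the box is lifted, knocked over or moved more than 20 mm (distance of any of gel_pot, bottle, eraser, loupe from where it was at the start of the episode above 0.02 m or angle between any of gel_pot, bottle, eraser, loupe's own z axis and vertical above 0.5 rad).
It also fails if it takes over 45 s, if anything falls off the work surface, if the arm or the gripper's body presses on something with over 40 N, if the wrist force passes 120 N, or if a joint passes its speed limit or range.

## Robot

A 6-joint arm with a two-finger parallel gripper is mounted at the origin on a cart in front of the work surface, level with it; the furniture and walls round the work are solid. World frame = base frame: x ahead of the robot, y to its left, z up, the work surface at z = 0. Lengths are in m, angles in rad, forces in N, time in s.
With the tool pointing down it reaches from about 0.35 to 0.975 m from the base axis. Payload 4.9 kg.
Tool frame: the origin (TCP) lies at the very end of the fingers, on their centre line; the grasp point (between the pads) lies 19 mm behind it; z points along the fingers, y is the line along which they close (so a half turn about z gives the same grasp; the last joint's range is limited). The gripper opens to 85 mm and grips with 20 to 120 N. Pads are 22 mm wide; open, the fingers measure 114 mm over their backs; the gripper's body (76 mm by 85 mm) begins 54 mm behind the grasp point. The pads swing forward as they close: fully open they stand 13 mm farther back than shut.
Start: joints at [1.117, 0.053, 1.613, -0, 1.476, -0.119], TCP at [0.205, 0.59, 0.231] pointing down, gripper open.
Joint ranges: [-3.01, 3.01], [-1.01, 2.22], [0.06, 2.58], [-1.02, 4.17], [0.09, 2.62], [-3.14, 3.14]. Speed limits (rad/s): [2.57, 2.57, 3.14, 3.14, 3.14, 3.14].

## Interface

Orientations are given as a rotation vector (axis times angle).
In Python, from station import get_obs, get_image, finish_job gives the robot as it stands. The module is installed in compiled form; this text tells all that it offers.
- The arm moves only by the tool carry_out, never from a script. Its argument "rows" is a list of rows, each a list of 7 numbers: the turn, a rotation vector about the tool's x, y, z as a fraction of full scale, then the shift along the tool's x, y, z as a fraction of full scale, then the closure, from -1 (fully open) to 1 (shut). A call has 1 to 5 rows; each row is the pose to reach, as a shift and turn from the pose commanded when the call began, along the tool's axes at that moment, turning the shorter way round; what a row does not reach only later rows make up. Full scale, the value 1, is 300 mm for a shift and pi rad for a turn. A row lasts 1/10 s, in which the tool goes at most 50 mm and 8.59 degrees, less where a joint would pass 70% of its speed; a pose out of reach is approached as far as the arm can. A call with a number of a shift or a turn outside -1 to 1 is refused whole. A call with a gripper value outside its range is refused whole. The fingers move at their own pace and stop on an object; "force" is the grip in N (left out, the last holds). Time passes only in rows, so rows that repeat a pose let the fingers close. It gives the time, the measured TCP pose, the force, the opening and the grip force at its end, in the units of the state.
- get_obs(): the state, without advancing time (a new reading comes with each control period).
- get_image(name): name is "scene" or "top" or "wrist"; returns a dict with "img" (400x640x3 uint8, blue, green, red), "mtx" (3x3 intrinsics, pixels), "R" (3x3) and "t" (3): a world point X has camera coordinates R X + t. Camera axes: x right, y down, z forward; pixel columns grow to the right and rows downward; lengths in m; the calibration is good to about 2 mm. A picture is of the moment at which its call begins. There is no depth.
- finish_job(): hands the job in; it is judged then, once.
The state is a dict: "t": time; "q": joint angles; "dq": joint speeds; "effort": joint torques, N m; "tool_pos": TCP position; "tool_rot": TCP orientation; "contact_force": force on the tool from outside, world axes, zero at the start; "wrist_torque": the same for the moment, N m; "opening": finger opening in m; "grip_force": force on a finger pad.
Only numpy, scipy, OpenCV 4.12 (cv2) and the standard library are available. Lean on these libraries where they do the work, as an engineer would, in place of code of your own. Each camera call takes 0.05 s, during which the arm holds its last target. There are 200 camera calls.

## Working session

There is one attempt and no reset: what is moved stays moved. The work goes in short steps, Python scripts to look and compute and a tool call to move; the robot and the scene stay as the last step left them, time stands still between calls to the robot, and variables do not carry over. Pictures are saved under pics/ and viewed, at most 10 in all, crops included, and the job is handed in when it is done.

Besides the shell and the picture viewer there is one more tool, called after ">>>" by a JSON object that holds its "api" and its "payload", one argument or row to a line. carry_out: Moves the arm, as the interface text tells. Shift numbers are shares of 300 mm and turn numbers shares of pi rad, none past 1 either way. Its arguments: {"type":"object","properties":{"rows":{"type":"array"},"force":{"type":"number"}},"required":["rows"]}

```bash
mkdir -p pics; python3 - <<'E'
from station import *
import cv2,numpy as np
o=get_obs();print({k:np.round(v,3).tolist() for k,v in o.items()})
a=get_image("top");b=get_image("scene")
for n,i in(("top",a),("scene",b)):
    cv2.imwrite(f"pics/{n}0.png",i["img"]);np.savez(f"{n}0.npz",**i);print(n,i["mtx"].tolist(),np.round(i["R"],3).tolist(),i["t"])
E
```

```text
{'t': 0.0, 'q': [1.117, 0.053, 1.614, -0.0, 1.476, -0.119], 'dq': [0.001, -0.001, 0.001, 0.001, 0.0, 0.0], 'effort': [-0.0, -39.369, -37.018, -0.0, 0.007, -0.0], 'tool_pos': [0.205, 0.59, 0.23], 'tool_rot': [-0.523, -3.097, 0.003], 'contact_force': [0.31, -0.146, -0.305], 'wrist_torque': [-0.017, -0.017, 0.014], 'grip_force': 0.0, 'opening': 0.085}
top [[431.872096489948, 0.0, 310.2347525458573], [0.0, 431.872096489948, 203.00659904429367], [0.0, 0.0, 1.0]] [[0.027, -0.999, -0.023], [-0.981, -0.022, -0.193], [0.193, 0.028, -0.981]] [0.03208478 0.53174826 0.85517429]
scene [[386.0789354406925, 0.0, 324.694884446836], [0.0, 386.0789354406925, 200.3743537965505], [0.0, 0.0, 1.0]] [[0.709, -0.706, -0.009], [-0.466, -0.458, -0.757], [0.53, 0.541, -0.654]] [-0.35523408  0.31584826  0.58362336]
```

View pics/top0.png

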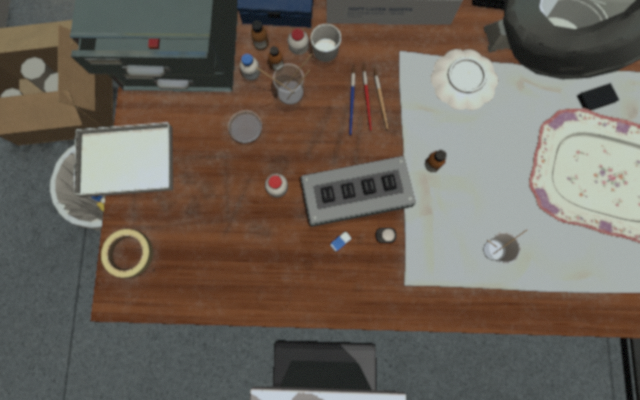

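View pics/scene0.png

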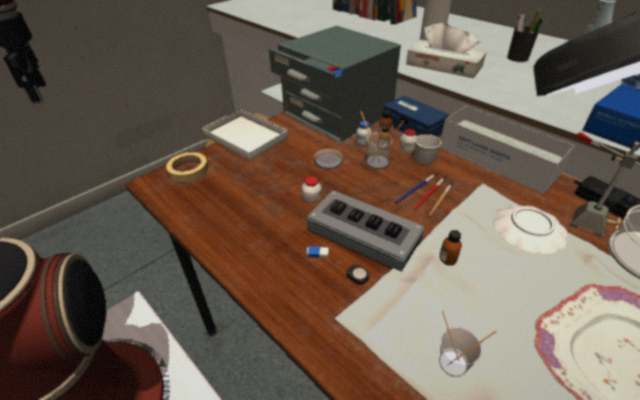

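The top view shows the box with keys at about (327,194), (348,190), (368,186) and (389,182). The pot is at (276,184), the bottle at (436,160), the eraser at (341,241) and the loupe at (386,236). The scene view agrees. Next I measure the keys in both views.

```bash
cat >h.py <<'E'
import numpy as np,cv2
def ray(c,uv,z):
    d=c["R"].T@np.linalg.inv(c["mtx"])@np.array([*uv,1.]);o=-c["R"].T@c["t"]
    return o+d*(z-o[2])/d[2]
def proj(c,X):
    p=c["mtx"]@(c["R"]@np.array(X)+c["t"]);return p[:2]/p[2]
E
python3 - <<'E'
from h import *
import cv2
T=np.load("top0.npz");S=np.load("scene0.npz")
for n,c,(x0,y0,x1,y1) in(("top",T,(300,155,416,226)),("scene",S,(305,188,425,268))):
    im=c["img"];g=im.max(2)[y0:y1,x0:x1]
    hsv=cv2.cvtColor(im,cv2.COLOR_BGR2HSV)[y0:y1,x0:x1]
    m=((g<45)*255).astype(np.uint8)
    N,L,st,ce=cv2.connectedComponentsWithStats(m)
    for i in range(1,N):
        if st[i,4]>40:
            uv=ce[i]+[x0,y0];print(n,st[i],uv.round(1),ray(c,uv,.058).round(4))
    # box by low saturation
    b=((hsv[...,1]<40)&(g>75)).astype(np.uint8)
    cs,_=cv2.findContours(b,cv2.RETR_EXTERNAL,cv2.CHAIN_APPROX_NONE);k=max(cs,key=cv2.contourArea)
    print(cv2.contourArea(k),cv2.minAreaRect(k.astype(np.float32)+np.float32([x0,y0])))
    cv2.imwrite(f"pics/{n}c.png",cv2.resize(im[y0:y1,x0:x1],None,fx=5,fy=5,interpolation=cv2.INTER_CUBIC))
a=cv2.imread("pics/topc.png");b=cv2.imread("pics/scenec.png")
w=max(a.shape[1],b.shape[1]);f=lambda i:cv2.copyMakeBorder(i,0,0,0,w-i.shape[1],cv2.BORDER_CONSTANT)
v=np.vstack([f(a),f(b)]);cv2.imwrite("pics/both.png",cv2.resize(v,None,fx=.78,fy=.78));print(v.shape)
for p,z in (((276,184),.05),((436,157),.07),((341,241),.012),((386,236),.012)):print(ray(T,p,z).round(3))
E
```

```text
top [ 82  20  14  16 124] [387.9 182.9] [ 0.5763 -0.117   0.058 ]
top [ 61  24  14  16 127] [367.5 186.6] [ 0.5673 -0.0744  0.058 ]
top [41 28 14 16 99] [347.  190.9] [ 0.5573 -0.0316  0.058 ]
top [ 21  32  13  16 117] [326.8 194.5] [0.5486 0.0106 0.058 ]
5668.5 ((358.0, 190.0), (70.0, 114.0), 90.0)
scene [ 26  14  15  13 114] [337.9 208.3] [0.5443 0.0021 0.058 ]
scene [ 42  21  17  13 127] [355.3 215.5] [ 0.5539 -0.0398  0.058 ]
scene [ 60  28  18  14 158] [373.5 222.6] [ 0.5642 -0.0811  0.058 ]
scene [ 80  35  17  15 169] [392.9 230.4] [ 0.5741 -0.1235  0.058 ]
3695.0 ((365.662841796875, 223.02127075195312), (109.34378814697266, 40.213340759277344), 24.145540237426758)
(755, 600, 3)
[0.571 0.119 0.05 ]
[ 0.631 -0.216  0.07 ]
[ 0.457 -0.022  0.012]
[ 0.47  -0.119  0.012]
```

View pics/both.png

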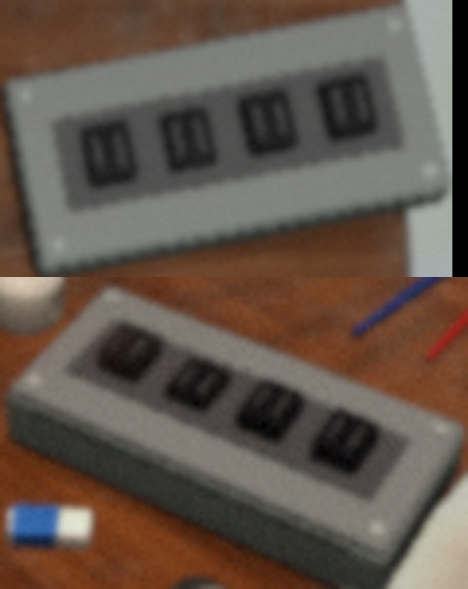

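The keys come out at about (0.548, 0.010) to (0.576, -0.118), with a box yaw of about 0.214. I will travel high with the fingers shut.

>>> {"api": "carry_out", "payload": {
  "rows": [
    [0,0,0,-0.57,-0.48,0,1],
    [0,0,0,-0.57,-0.48,0,1],
    [0,0,0,-0.57,-0.48,0,1],
    [0,0,0,-0.57,-0.48,0,1],
    [0,0,0,-0.57,-0.48,0,1]
  ],
  "force": 60
}}

```text
t: 0.6
tool_pos: [0.3206, 0.3952, 0.2307]
tool_rot: [0.527, 3.097, -0.002]
contact_force: [0.0, 1.1, -0.1]
opening: 0.0127
grip_force: 0.0
```

>>> {"api": "carry_out", "payload": {
  "rows": [
    [0,0,-0.04,-0.57,-0.48,0,1],
    [0,0,-0.08,-0.57,-0.48,0,1],
    [0,0,-0.12,-0.57,-0.48,0,1],
    [0,0,-0.15,-0.57,-0.48,0,1],
    [0,0,-0.175,-0.57,-0.48,0,1]
  ]
}}

```text
t: 1.1
tool_pos: [0.4346, 0.2032, 0.2309]
tool_rot: [0.339, -3.123, 0.001]
contact_force: [0.4, 0.4, -0.5]
opening: 0.0004
grip_force: 0.0
```

```bash
cat >>h.py <<'E'
from scipy.spatial.transform import Rotation as Ro
K=np.array([[.548,.009],[.5567,-.033],[.5667,-.076],[.5757,-.1185]])
def go(p,yaw=1.785):
    from station import get_obs
    o=get_obs();R=Ro.from_rotvec(o["tool_rot"])
    y=np.array([np.cos(yaw),np.sin(yaw),0]);z=np.array([0,0,-1.])
    G=Ro.from_matrix(np.c_[np.cross(y,z),y,z])
    print("t",o["t"],"pos",o["tool_pos"].round(4),"F",o["contact_force"].round(2),"open",round(o["opening"],4))
    print("turn",((R.inv()*G).as_rotvec()/np.pi).round(4),"shift",(R.inv().apply(np.array(p)-o["tool_pos"])/.3).round(4))
E
python3 -c "
from h import *
go([*K[0],.11])"
```

```text
t 1.1 pos [0.4346 0.2032 0.2309] F [ 0.41  0.38 -0.53] open 0.0004
turn [-0.0002 -0.0001  0.0007] shift [-0.2304 -0.7131  0.4035]
```

>>> {"api": "carry_out", "payload": {
  "rows": [
    [0,0,0,-0.23,-0.713,0,1],
    [0,0,0,-0.23,-0.713,0,1],
    [0,0,0,-0.23,-0.713,0.1,1],
    [0,0,0,-0.23,-0.713,0.2,1],
    [0,0,0,-0.23,-0.713,0.4,1]
  ]
}}

```text
t: 1.6
tool_pos: [0.5433, 0.021, 0.1494]
tool_rot: [-0.331, 3.116, -0.004]
contact_force: [1.2, -0.1, -0.8]
opening: -0.0001
grip_force: 0.0
```

>>> {"api": "carry_out", "payload": {
  "rows": [
    [0,0,0,0,0,0,1],
    [0,0,0,0,0,0,1],
    [0,0,0,0,0,0,1]
  ]
}}

```text
t: 1.9
tool_pos: [0.5402, 0.0251, 0.1487]
tool_rot: [-0.338, 3.121, -0.0]
contact_force: [0.7, 1.1, -0.5]
opening: 0.0001
grip_force: 0.0
```

```bash
python3 - <<'E'
from h import *
from station import get_image
go([*K[0],.07])
a=[]
for n in("top","scene"):
    c=get_image(n);u,v=proj(c,[.55,-.03,.08]).astype(int)
    a.append(cv2.resize(c["img"][v-60:v+60,u-80:u+80],None,fx=2.4,fy=2.4,interpolation=cv2.INTER_CUBIC))
    np.savez(n+"1.npz",**c)
cv2.imwrite("pics/near.png",np.hstack(a))
E
```

```text
t 1.9 pos [0.5402 0.0251 0.1487] F [ 0.73  1.08 -0.49] open 0.0001
turn [-0.0002  0.0009  0.0006] shift [-0.0133 -0.0579  0.2624]
```

View pics/near.png

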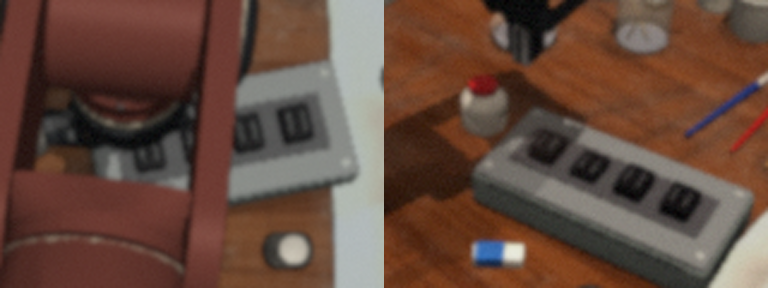

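The tool is left of and above key 1, and clear of everything. In the scene view key 2 (near 590,165) looks lower. I move over key 1 and step down, reading the force as I go.

>>> {"api": "carry_out", "payload": {
  "rows": [
    [0,0,0,-0.013,-0.058,0,1],
    [0,0,0,-0.013,-0.058,0.1,1],
    [0,0,0,-0.013,-0.058,0.2,1],
    [0,0,0,-0.013,-0.058,0.26,1],
    [0,0,0,-0.013,-0.058,0.26,1]
  ]
}}

```text
t: 2.5
tool_pos: [0.5452, 0.0081, 0.0664]
tool_rot: [0.337, -3.119, -0.001]
contact_force: [-0.4, 0.5, 0.8]
opening: 0.0001
grip_force: 0.0
```

>>> {"api": "carry_out", "payload": {
  "rows": [
    [0,0,0,0,0,0,1],
    [0,0,0,0,0,0,1]
  ]
}}

```text
t: 2.7
tool_pos: [0.5486, 0.0079, 0.0709]
tool_rot: [-0.337, 3.12, -0.002]
contact_force: [-0.2, -0.3, 0.0]
opening: -0.0002
grip_force: 0.0
```

```bash
python3 - <<'E'
from h import *
from station import get_image
go([*K[0],.0585])
c=get_image("scene");np.savez("s2.npz",**c)
u,v=proj(c,[.55,-.03,.06]).astype(int)
cv2.imwrite("pics/k1.png",cv2.resize(c["img"][v-60:v+50,u-70:u+70],None,fx=5,fy=5,interpolation=cv2.INTER_CUBIC))
E
```

```text
t 2.7 pos [0.5486 0.0079 0.0709] F [-0.16 -0.32  0.  ] open -0.0002
turn [-0.0004  0.0011  0.0003] shift [0.0012 0.0039 0.0414]
```

View pics/k1.png

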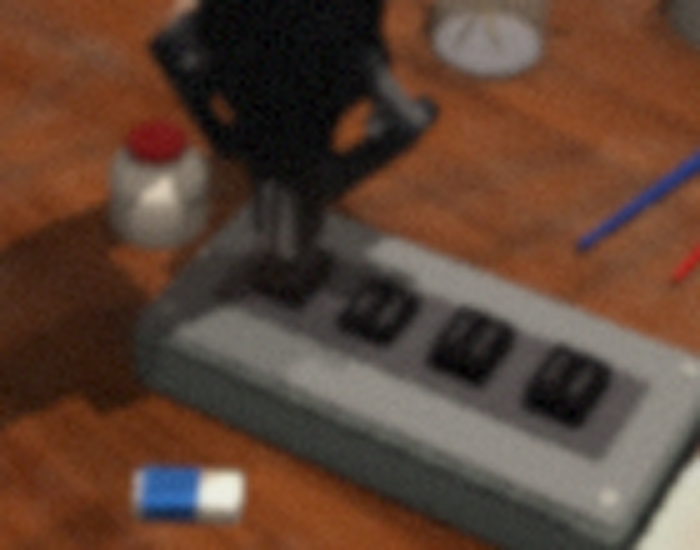

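The fingertips (285,255 in the crop) are right over key 1. I descend in small steps.

>>> {"api": "carry_out", "payload": {
  "rows": [
    [0,0,0,0,0,0.01,1],
    [0,0,0,0,0,0.02,1],
    [0,0,0,0,0,0.03,1],
    [0,0,0,0,0,0.035,1],
    [0,0,0,0,0,0.038,1]
  ]
}}

```text
t: 3.25
tool_pos: [0.547, 0.0082, 0.0575]
tool_rot: [-0.337, 3.123, -0.0]
contact_force: [-2.5, 0.4, 3.4]
opening: 0.0002
grip_force: 1.9
```

>>> {"api": "carry_out", "payload": {
  "rows": [
    [0,0,0,0,0,0.002,1],
    [0,0,0,0,0,0.002,1],
    [0,0,0,0,0,0.002,1]
  ]
}}

```text
t: 3.55
tool_pos: [0.5471, 0.0082, 0.057]
tool_rot: [-0.337, 3.123, -0.0]
contact_force: [-0.3, -0.3, 3.3]
opening: -0.0002
grip_force: 2.1
```

>>> {"api": "carry_out", "payload": {
  "rows": [
    [0,0,0,0,0,0,1],
    [0,0,0,0,0,0,1]
  ]
}}

```text
t: 3.75
tool_pos: [0.5471, 0.0082, 0.0569]
tool_rot: [-0.337, 3.123, -0.0]
contact_force: [-0.2, 1.0, 4.1]
opening: 0.0002
grip_force: 2.1
```

Key 1 is up, reading about 3.7 N at z = 0.057. I retreat and go to key 2.

>>> {"api": "carry_out", "payload": {
  "rows": [
    [0,0,0,0,0,-0.02,1],
    [0,0,0,0,0,-0.05,1],
    [0,0,0,0,-0.05,-0.05,1],
    [0,0,0,0,-0.1,-0.05,1],
    [0,0,0,0,-0.147,-0.05,1]
  ]
}}

```text
t: 4.25
tool_pos: [0.5563, -0.0365, 0.0714]
tool_rot: [0.336, -3.123, 0.0]
contact_force: [-0.6, 0.2, -1.1]
opening: 0.0001
grip_force: 0.0
```

>>> {"api": "carry_out", "payload": {
  "rows": [
    [0,0,0,0,0,0,1],
    [0,0,0,0,0,0,1],
    [0,0,0,0,0,0,1]
  ]
}}

```text
t: 4.55
tool_pos: [0.556, -0.0348, 0.0713]
tool_rot: [0.337, -3.123, -0.001]
contact_force: [-0.1, -0.7, 0.1]
opening: 0.0003
grip_force: 0.0
```

```bash
python3 -c "
from h import *
go([*K[1],.0585])"
```

```text
t 4.55 pos [ 0.556  -0.0348  0.0713] F [-0.11 -0.72  0.14] open 0.0003
turn [ 0.0002 -0.0002  0.0002] shift [-0.0036  0.0055  0.0426]
```

>>> {"api": "carry_out", "payload": {
  "rows": [
    [0,0,0,0,0.005,0.012,1],
    [0,0,0,0,0.005,0.024,1],
    [0,0,0,0,0.005,0.034,1],
    [0,0,0,0,0.005,0.038,1],
    [0,0,0,0,0.005,0.042,1]
  ]
}}

```text
t: 5.05
tool_pos: [0.5559, -0.0333, 0.0588]
tool_rot: [0.337, -3.123, -0.0]
contact_force: [0.7, 0.3, -0.9]
opening: 0.0
grip_force: 0.0
```

>>> {"api": "carry_out", "payload": {
  "rows": [
    [0,0,0,0,0,0,1],
    [0,0,0,0,0,0,1]
  ]
}}

```text
t: 5.25
tool_pos: [0.5561, -0.0334, 0.0591]
tool_rot: [-0.337, 3.123, -0.0]
contact_force: [0.6, 0.3, -0.1]
opening: 0.0002
grip_force: 0.0
```

>>> {"api": "carry_out", "payload": {
  "rows": [
    [0,0,0,0,0,0.003,1],
    [0,0,0,0,0,0.005,1],
    [0,0,0,0,0,0.005,1]
  ]
}}

```text
t: 5.55
tool_pos: [0.5559, -0.0334, 0.0575]
tool_rot: [0.337, -3.123, -0.0]
contact_force: [-0.6, 0.6, 0.1]
opening: 0.0003
grip_force: 0.0
```

>>> {"api": "carry_out", "payload": {
  "rows": [
    [0,0,0,0,0,0,1]
  ]
}}

```text
t: 5.65
tool_pos: [0.556, -0.0335, 0.0575]
tool_rot: [0.337, -3.123, 0.0]
contact_force: [-0.5, -0.2, 0.2]
opening: 0.0
grip_force: 0.0
```

There is no contact at 57.5 mm, so key 2 is the latched one. I go on down to tap it.

>>> {"api": "carry_out", "payload": {
  "rows": [
    [0,0,0,0,0,0.003,1],
    [0,0,0,0,0,0.006,1],
    [0,0,0,0,0,0.008,1],
    [0,0,0,0,0,0.008,1]
  ]
}}

```text
t: 6.05
tool_pos: [0.5559, -0.0334, 0.0552]
tool_rot: [0.337, -3.123, -0.0]
contact_force: [-0.4, 0.6, 0.7]
opening: -0.0002
grip_force: 0.4
```

>>> {"api": "carry_out", "payload": {
  "rows": [
    [0,0,0,0,0,0.001,1],
    [0,0,0,0,0,0.001,1]
  ]
}}

```text
t: 6.25
tool_pos: [0.556, -0.0334, 0.0552]
tool_rot: [0.337, -3.123, 0.0]
contact_force: [-1.4, -0.4, 3.5]
opening: 0.0001
grip_force: 1.5
```

Key 2 has been tapped at 55.2 mm with about 3 N and held firm, so it is the latched one. On to key 3.

>>> {"api": "carry_out", "payload": {
  "rows": [
    [0,0,0,0,0,-0.03,1],
    [0,0,0,0,0,-0.057,1],
    [0,0,0,0,-0.05,-0.057,1],
    [0,0,0,0,-0.1,-0.057,1],
    [0,0,0,0,-0.147,-0.057,1]
  ]
}}

```text
t: 6.75
tool_pos: [0.5657, -0.0781, 0.072]
tool_rot: [-0.336, 3.123, -0.0]
contact_force: [-0.6, -0.4, 0.3]
opening: 0.0002
grip_force: 0.0
```

>>> {"api": "carry_out", "payload": {
  "rows": [
    [0,0,0,0,0,0,1],
    [0,0,0,0,0,0,1],
    [0,0,0,0,0,0,1]
  ]
}}

```text
t: 7.05
tool_pos: [0.5651, -0.0764, 0.0716]
tool_rot: [0.337, -3.123, -0.001]
contact_force: [0.3, 0.0, -0.1]
opening: 0.0005
grip_force: 0.0
```

```bash
python3 -c "
from h import *
go([*K[2],.0595])"
```

```text
t 7.05 pos [ 0.5651 -0.0764  0.0716] F [ 0.26  0.04 -0.1 ] open 0.0005
turn [ 0.0002 -0.0002  0.0002] shift [-0.0056  0.0002  0.0402]
```

>>> {"api": "carry_out", "payload": {
  "rows": [
    [0,0,0,-0.004,0,0.012,1],
    [0,0,0,-0.004,0,0.024,1],
    [0,0,0,-0.004,0,0.033,1],
    [0,0,0,-0.004,0,0.037,1],
    [0,0,0,-0.004,0,0.041,1]
  ]
}}

```text
t: 7.55
tool_pos: [0.5662, -0.076, 0.0596]
tool_rot: [0.337, -3.122, -0.001]
contact_force: [-1.6, -0.3, 3.4]
opening: 0.0002
grip_force: 1.3
```

>>> {"api": "carry_out", "payload": {
  "rows": [
    [0,0,0,0,0,0,1],
    [0,0,0,0,0,0,1]
  ]
}}

```text
t: 7.75
tool_pos: [0.5666, -0.0761, 0.0599]
tool_rot: [-0.337, 3.123, 0.0]
contact_force: [-1.6, 0.3, 1.9]
opening: -0.0002
grip_force: 1.2
```

Key 3 is up, reading about 2.5 N at 59.9 mm. On to key 4.

>>> {"api": "carry_out", "payload": {
  "rows": [
    [0,0,0,0,0,-0.02,1],
    [0,0,0,0,0,-0.041,1],
    [0,0,0,0,-0.05,-0.041,1],
    [0,0,0,0,-0.1,-0.041,1],
    [0,0,0,0,-0.147,-0.041,1]
  ]
}}

```text
t: 8.25
tool_pos: [0.5763, -0.1211, 0.0721]
tool_rot: [-0.336, 3.123, -0.001]
contact_force: [-0.0, -0.4, 0.5]
opening: 0.0001
grip_force: 0.0
```

>>> {"api": "carry_out", "payload": {
  "rows": [
    [0,0,0,0,0,0,1],
    [0,0,0,0,0,0,1],
    [0,0,0,0,0,0,1]
  ]
}}

```text
t: 8.55
tool_pos: [0.5757, -0.1192, 0.0716]
tool_rot: [0.337, -3.123, -0.001]
contact_force: [0.0, -0.8, 0.7]
opening: -0.0002
grip_force: 0.0
```

```bash
python3 -c "
from h import *
go([*K[3],.0595])"
```

```text
t 8.55 pos [ 0.5757 -0.1192  0.0716] F [ 0.01 -0.85  0.71] open -0.0002
turn [ 0.0002 -0.0002  0.0002] shift [-0.0006  0.0023  0.0402]
```

>>> {"api": "carry_out", "payload": {
  "rows": [
    [0,0,0,0,0,0.012,1],
    [0,0,0,0,0,0.024,1],
    [0,0,0,0,0,0.033,1],
    [0,0,0,0,0,0.037,1],
    [0,0,0,0,0,0.041,1]
  ]
}}

```text
t: 9.05
tool_pos: [0.5757, -0.119, 0.0596]
tool_rot: [0.337, -3.122, -0.001]
contact_force: [-2.0, 0.7, 2.9]
opening: -0.0002
grip_force: 1.3
```

>>> {"api": "carry_out", "payload": {
  "rows": [
    [0,0,0,0,0,0,1],
    [0,0,0,0,0,0,1]
  ]
}}

```text
t: 9.25
tool_pos: [0.576, -0.1193, 0.0599]
tool_rot: [-0.337, 3.123, 0.0]
contact_force: [-1.1, 0.9, 2.7]
opening: -0.0
grip_force: 1.2
```

Key 4 is up as well. Back to key 2 to press it.

>>> {"api": "carry_out", "payload": {
  "rows": [
    [0,0,0,0,0,-0.03,1],
    [0,0,0,0,0,-0.05,1],
    [0,0,0,0,0.1,-0.05,1],
    [0,0,0,0,0.2,-0.05,1],
    [0,0,0,0,0.293,-0.05,1]
  ]
}}

```text
t: 9.75
tool_pos: [0.5575, -0.0328, 0.0756]
tool_rot: [-0.336, 3.122, -0.001]
contact_force: [-0.1, 0.6, -0.2]
opening: 0.0001
grip_force: 0.0
```

>>> {"api": "carry_out", "payload": {
  "rows": [
    [0,0,0,0,0,0,1],
    [0,0,0,0,0,0,1],
    [0,0,0,0,0,0,1]
  ]
}}

```text
t: 10.05
tool_pos: [0.5578, -0.0342, 0.0753]
tool_rot: [-0.336, 3.122, -0.001]
contact_force: [-0.9, -0.1, 0.7]
opening: 0.0001
grip_force: 0.0
```

```bash
python3 -c "
from h import *
go([.556,-.0334,.055])"
```

```text
t 10.05 pos [ 0.5578 -0.0342  0.0753] F [-0.94 -0.07  0.65] open 0.0001
turn [-0.0003  0.0003  0.0001] shift [0.0055 0.0039 0.0675]
```

>>> {"api": "carry_out", "payload": {
  "rows": [
    [0,0,0,0.004,0.003,0.03,1],
    [0,0,0,0.004,0.003,0.05,1],
    [0,0,0,0.004,0.003,0.065,1],
    [0,0,0,0.004,0.003,0.074,1],
    [0,0,0,0.004,0.003,0.08,1]
  ]
}}

```text
t: 10.55
tool_pos: [0.5553, -0.0333, 0.0509]
tool_rot: [0.337, -3.121, 0.0]
contact_force: [-7.7, -0.6, 16.7]
opening: -0.0001
grip_force: 8.8
```

>>> {"api": "carry_out", "payload": {
  "rows": [
    [0,0,0,0,0,0.001,1],
    [0,0,0,0,0,0.001,1],
    [0,0,0,0,0,0.001,1]
  ]
}}

```text
t: 10.85
tool_pos: [0.5553, -0.0333, 0.051]
tool_rot: [0.337, -3.121, 0.0]
contact_force: [-6.1, -0.7, 8.7]
opening: 0.0002
grip_force: 4.0
```

The key reached its stop. I withdraw well clear and check.

>>> {"api": "carry_out", "payload": {
  "rows": [
    [0,0,0,0,0,-0.02,1],
    [0,0,0,0,0,-0.05,1],
    [0,0,0,0,0,-0.15,1],
    [0,0,0,0,0,-0.3,1],
    [0,0,0,0,0,-0.45,1]
  ]
}}

```text
t: 11.35
tool_pos: [0.5552, -0.0327, 0.1859]
tool_rot: [0.337, -3.122, -0.001]
contact_force: [1.2, 0.1, -0.5]
opening: 0.0002
grip_force: 0.0
```

>>> {"api": "carry_out", "payload": {
  "rows": [
    [0,0,0,0,0,0,1],
    [0,0,0,0,0,0,1],
    [0,0,0,0,0,0,1],
    [0,0,0,0,0,0,1],
    [0,0,0,0,0,0,1]
  ]
}}

```text
t: 11.85
tool_pos: [0.5549, -0.0327, 0.1835]
tool_rot: [0.337, -3.121, -0.002]
contact_force: [-0.0, 0.2, 0.3]
opening: -0.0002
grip_force: 0.0
```

```bash
python3 - <<'E'
from h import *
from station import get_image
c=get_image("scene")
im=[cv2.resize(i[185:275,300:430],None,fx=3,fy=3,interpolation=cv2.INTER_CUBIC) for i in(np.load("scene0.npz")["img"],c["img"])]
cv2.imwrite("pics/end.png",np.hstack(im))
E
```

```text
(no output)
```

View pics/end.png

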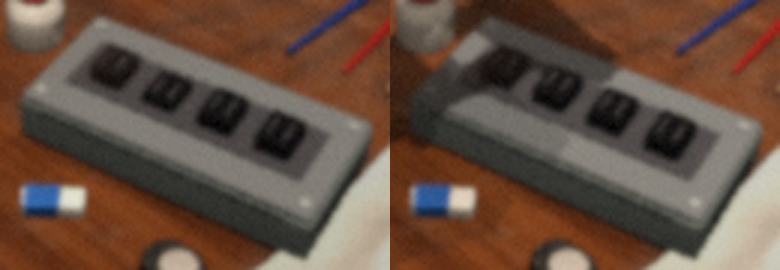

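Key 2 (555,87 on the right) now stands as tall as the others, and the loose things in view (pot, eraser, loupe) have not moved. I hand in.

```bash
python3 -c "
from station import *
print(finish_job())"
```

```text
the job is handed in; nothing more can be done
None
```

I tapped all four keys from left to right, found key 2 latched, pressed it to its stop so it came up level with the others, and handed the job in (no verdict was returned).

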